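Unhook a keyhole counterweight and level the dispensary balance

ROBOT

A 6-joint arm with a two-finger parallel gripper is mounted at the origin on the work surface. World frame = base frame: x ahead of the robot, y to its left, z up, the work surface at z = 0. Lengths are in mm, angles in rad, forces in N, time in s.
With the tool pointing down it reaches from about 250 to 775 mm from the base axis. Payload 8.9 kg.
Tool frame: the origin (TCP) lies on the centre line of the jaws, within the pads' length; the fingertips stand 22 mm ahead of it and the grasp point (between the pads) lies 3 mm ahead of it; z points along the fingers, y is the direction in which the jaws open and shut (so a half turn about z gives the same grasp; the last joint's range is limited). The gripper opens to 85 mm and grips with 20 to 120 N. Pads are 22 mm wide; open, the fingers measure 114 mm over their backs; the gripper's body (76 mm by 85 mm) begins 54 mm behind the grasp point. The pads swing forward as they close: fully open they stand 13 mm farther back than shut.
Start: joints at [-0.139, 0.291, -0.153, 1.127, 0, 1.431], TCP at [524.999, 0.004, 253.305] pointing down, gripper open.
Joint ranges: [-2.52, 2.52], [-0.91, 1.74], [-1.3, 1.37], [-1.96, 2.02], [-1.52, 1.47], [-3.14, 3.14]. Speed limits (rad/s): [2.22, 2.22, 2.79, 3.14, 3.14, 3.14].

INTERFACE

Orientations are given as a 3x3 rotation matrix whose columns are the frame's x, y, z axes.
In Python, from plant import read_state, capture, env gives the robot as it stands.
- The arm moves only by the shell command python3 -m crank 'ROWS' [OPENING] [FORCE]. ROWS is JSON, a list of rows, each a list of 6 numbers: the shift along the world's x, y, z in mm, then the turn, a rotation vector about the world's x, y, z in degrees. In form: [[x, y, z, ax, ay, az], ...]. A call has 1 to 20 rows; each row shifts and turns the commanded pose from where the row before left it; what a row does not reach is not made up. A row lasts 1/10 s, in which the tool goes at most 50 mm and 8.59 degrees, less where a joint would pass 70% of its speed; a pose out of reach is approached as far as the arm can. A call is refused whole if a number of a shift passes 50 or a number of a turn 8.59, either way. A call with a gripper value outside its range is refused whole. OPENING is the opening, from 0 (shut) to 1 (fully open), set as the call begins (- or left out, the last holds). The fingers move at their own pace and stop on an object; FORCE is the grip in N (left out, the last holds). Time passes only in rows, so rows that do not move let the fingers close. It gives the time, the measured TCP pose, the force and the opening at its end, in the units of the state.
- read_state(): the state, without advancing time (a new reading comes with each control period).
- capture(name): name is "scene" or "side" or "wrist"; returns a dict with "color" (420x560x3 uint8, red, green, blue), "fx", "fy", "cx", "cy" (pixels), "k1" (the pictures are not rectified: a ray, as slopes to the right and down, at radius r is drawn at 1 + k1 r^2 times it, then the intrinsics apply), "R" (3x3) and "t" (3): a world point X has camera coordinates R X + t. Camera axes: x right, y down, z forward; pixel columns grow to the right and rows downward; lengths in mm; the calibration is good to about 2 mm. A picture is of the moment at which its call begins. There is no depth.
- env.job_done(): hands the job in, once; it reports no verdict.
The state is a dict: "clock": time; "q": joint angles; "qvel": joint speeds; "joint_torque": joint torques, N m; "position": TCP position; "orientation": TCP orientation; "force": force on the tool from outside, world axes, zero at the start; "ft_torque": the same for the moment, N m; "grip_width": finger opening in mm.
Only numpy, scipy, OpenCV 4.12 (cv2) and the standard library are available. Lean on these libraries where they do the work, as an engineer would, in place of code of your own. Each camera call takes 0.05 s, during which the arm holds its last target.

TASK

Weigh the jar that stands on the counter balance: take the bigger of the two steel weights off the sloping rack by sliding it up the slope along its hidden keyhole slot until it comes up against the stop, lifting it free of its stud, and then set it down gently and flat on the balance's empty pan so that the beam floats level. Do not force the weight on its stud or knock the light bar over the rack, leave the smaller weight on the rack and the jar on its pan, and do not disturb the other things on the counter.

Things in the scene. Friction and masses are not known exactly. Their poses are not given: they have to be found in the camera images.
- rack: Wooden sloping weight rack, 300 mm wide, fixed. Origin: on the counter under its middle. At yaw 0 its sloping face looks to -x (towards the robot); x points to its back, y along its width, z up. Under each weight a headed stud (8 mm high, head 13 mm across) stands out of the face, hidden by the weight; where it stands along the slope differs by up to 8 mm either way.
- board: The rack's sloping face, 30 degrees from level. Origin: middle of its upper surface, 75 mm above the counter. x points up the slope, y along the rack's width, z square out of the face (30 degrees from vertical, leaning towards -x of the rack). The weights' middles lie at x = -20 mm, y = +65 and -65 mm (which is where varies), their lower ends on a 10 mm high ledge.
- light_bar: Light bar above the rack, fixed to it: 12 mm thick, along the rack's width at x = +90 mm, z = +150 mm of the board's frame, carried by two thin posts at y = +-146 mm. Origin and axes: those of the board. It is in the way of a vertical gripper over the weights; come in square to the sloping face.
- big_weight_grip (a point): The bigger weight (0.42 kg): steel plate 90 mm long (its x, up the slope), 64 mm wide (y), 13 mm thick, with a grip rib 30 mm long (x), 12 mm thick (y), 34 mm high on the middle of its face. This point: middle of the rib, 36 mm from the plate's back (23 mm above its face, 11 mm below the rib's top); z square out of the plate.
- big_weight_back (a point): Middle of the bigger weight's back, same axes. Hidden in the back is a keyhole slot along x: narrow above, wide (18 mm) below. At first the stud's head is behind the narrow part. It takes no harm up to 40 N. Slid up, it meets a stop after 19 to 36 mm (not known beforehand); there, and up to 5 mm short of it, it lifts off square to the face; 10 mm of lift clears the stud.
- small_weight_grip (a point): The smaller weight (0.21 kg): same, but only 40 mm wide; stays on the rack. Same point and axes.
- weight_pan_top (a point): Empty round steel pan of the balance: flat, 156 mm across inside a 5 mm rim. This point: centre of its upper surface, 110 mm above the counter when level.
- weight_pan (a joint): Height of the empty pan over level, m: +0.012 (upper stop) at the start, 0 = beam level, -0.012 lower stop. The pans stay horizontal and move oppositely; the balance does not care where on the pan a weight lies. The pan gives way under some 3 N while the jar alone is on the other.
- jar_pan_top (a point): The other pan, alike, 210 mm from the first; holds the jar. This point: centre of its upper surface.
- jar_mid (a point): Closed jar being weighed, 60 mm across, 85 mm high, about as heavy as the bigger weight. This point: its middle, 42 mm above its foot.

How it is judged:
By the outcome, as a careful person would: the job done as asked, in the order asked, and still so for the second after the job is handed in, with the robot touching nothing.
It also fails if it takes over 48 s, if anything falls off the work surface, if the arm or the gripper's body presses on something with over 40 N, if the wrist force passes 120 N, or if a joint passes its speed limit or range.

## Working session

There is one attempt and no reset: what is moved stays moved. The work goes in short steps, Python scripts to look and compute and a shell command to move; the robot and the scene stay as the last step left them, time stands still between calls to the robot, and variables do not carry over. Pictures are saved under pics/ and viewed, and the job is handed in when it is done.

```bash
ls; mkdir -p pics; python3 - <<'E'
from plant import read_state, capture, env
import cv2
s=read_state(); print(s)
for n in ["scene","side","wrist"]:
    c=capture(n); cv2.imwrite(f"pics/{n}0.png",c["color"][:,:,::-1]); print(n,{k:v for k,v in c.items() if k!="color"})
E
```

```text
pics
{'clock': 0.0, 'q': array([-1.39256814e-01,  2.91281617e-01, -1.54130024e-01,  1.12670394e+00,
        1.47140411e-06,  1.43151908e+00]), 'qvel': array([-0.00125934, -0.00079368,  0.00085957, -0.00011988,  0.00149955,
        0.00064857]), 'joint_torque': array([-3.46096487e-03, -5.37150800e+01,  3.31364536e+01,  1.60375424e-02,
       -3.39078597e-04,  1.08972756e-05]), 'position': array([5.24585897e+02, 8.49878499e-02, 2.52730216e+02]), 'orientation': array([[-2.03146058e-05,  9.99999147e-01, -1.30627548e-03],
       [ 9.99999983e-01,  2.05557335e-05,  1.84578622e-04],
       [ 1.84605316e-04, -1.30627171e-03, -9.99999130e-01]]), 'force': array([ 0.66176936, -0.12434895,  0.17546914]), 'ft_torque': array([-0.04525299,  0.02622873,  0.05472314]), 'grip_width': 85.48118966506352}
scene {'fx': 404.6507058981358, 'fy': 404.6507058981358, 'cx': 273.0683149494976, 'cy': 206.5515024578628, 'k1': 0.0019033203034452269, 'R': array([[-0.6149086 ,  0.78854514,  0.00916416],
       [ 0.62182159,  0.49197885, -0.60933958],
       [-0.48500034, -0.36898968, -0.79285641]]), 't': array([ 336.67498091, -221.63716075, 1289.95395434])}
side {'fx': 443.3561250694397, 'fy': 443.3561250694397, 'cx': 279.0157462951904, 'cy': 218.59790639582678, 'k1': -0.1301589863209984, 'R': array([[ 0.92991103, -0.36775232, -0.0048679 ],
       [-0.23408213, -0.58159555, -0.77907135],
       [ 0.28367415,  0.72560653, -0.62691637]]), 't': array([-486.3367247 ,  198.89598906,  869.33213796])}
wrist {'fx': 312.67558166307253, 'fy': 312.67558166307253, 'cx': 284.06885402803033, 'cy': 204.2519970660249, 'k1': -0.012269063964920408, 'R': array([[ 9.99999884e-01,  4.32551900e-04, -2.13457957e-04],
       [ 4.74983020e-04, -9.60116722e-01,  2.79599097e-01],
       [-8.40034334e-05, -2.79599166e-01, -9.60116816e-01]]), 't': array([-525.53401379,  -37.0444278 ,  378.94109105])}
```

View pics/scene0.png

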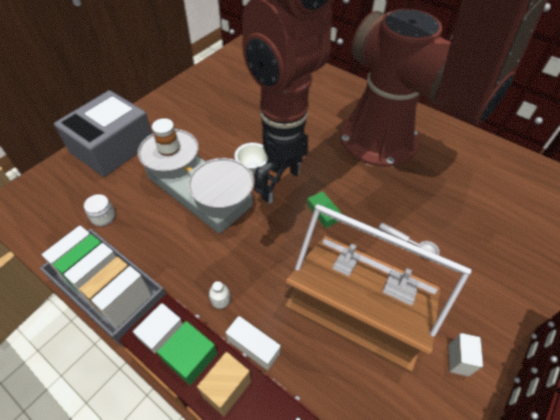

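View pics/side0.png

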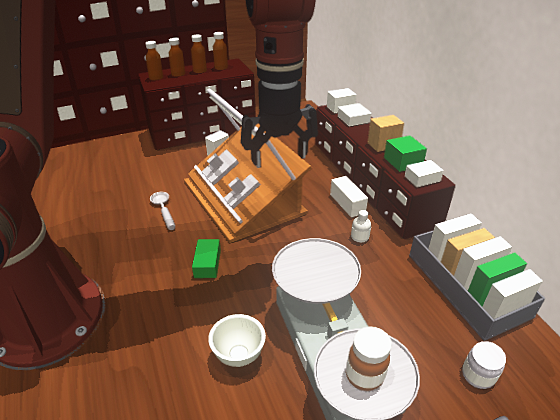

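View pics/wrist0.png

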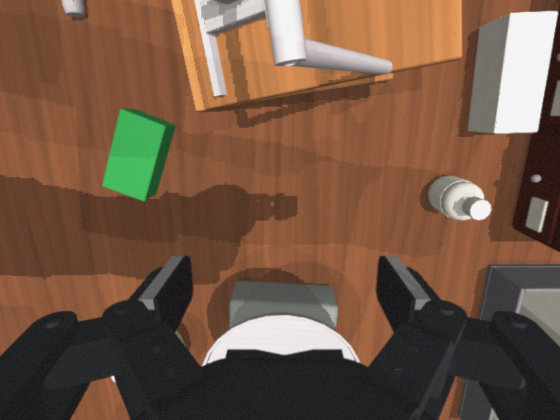

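The scene picture shows the rack at the lower right, around (365,290), with the two weights at (345,260) and (400,288). The balance is at (195,170), with the jar on its left pan. The side picture shows the weights at (213,165) and (240,190), and the empty pan at (316,268). I'll zoom in on these next.

```bash
cat > h.py <<'E'
from plant import read_state, capture, env
import cv2, numpy as np
def ray(c,u,v):
    x=(u-c["cx"])/c["fx"]; y=(v-c["cy"])/c["fy"]
    xd,yd=x,y
    for _ in range(20):
        r2=x*x+y*y; x=xd/(1+c["k1"]*r2); y=yd/(1+c["k1"]*r2)
    R=np.array(c["R"]);t=np.array(c["t"])
    d=R.T@np.array([x,y,1]); o=-R.T@t
    return o,d/np.linalg.norm(d)
def onz(c,u,v,z):
    o,d=ray(c,u,v); return o+d*(z-o[2])/d[2]
def proj(c,X):
    p=np.array(c["R"])@np.array(X)+np.array(c["t"]); x,y=p[:2]/p[2]; f=1+c["k1"]*(x*x+y*y)
    return np.array([x*f*c["fx"]+c["cx"],y*f*c["fy"]+c["cy"]])
def tri(c1,p1,c2,p2):
    o1,d1=ray(c1,*p1);o2,d2=ray(c2,*p2)
    A=np.stack([d1,-d2],1); s=np.linalg.lstsq(A,o2-o1,rcond=None)[0]
    a=o1+d1*s[0];b=o2+d2*s[1]; return (a+b)/2,np.linalg.norm(a-b)
def crop(c,u0,v0,u1,v1,k,name):
    im=c["color"][v0:v1,u0:u1,::-1]
    cv2.imwrite("pics/"+name,cv2.resize(im,None,fx=k,fy=k,interpolation=cv2.INTER_CUBIC))
E
python3 - <<'E'
from h import *
import pickle
d={n:capture(n) for n in ["scene","side"]}
pickle.dump(d,open("c0.pkl","wb"))
crop(d["scene"],280,190,480,370,4,"s_crop.png")
crop(d["side"],170,70,330,250,3.3 if 0 else 3,"d_crop.png")
crop(d["side"],250,220,430,420,3,"p_crop.png")
E
```

```text
(no output)
```

View pics/s_crop.png

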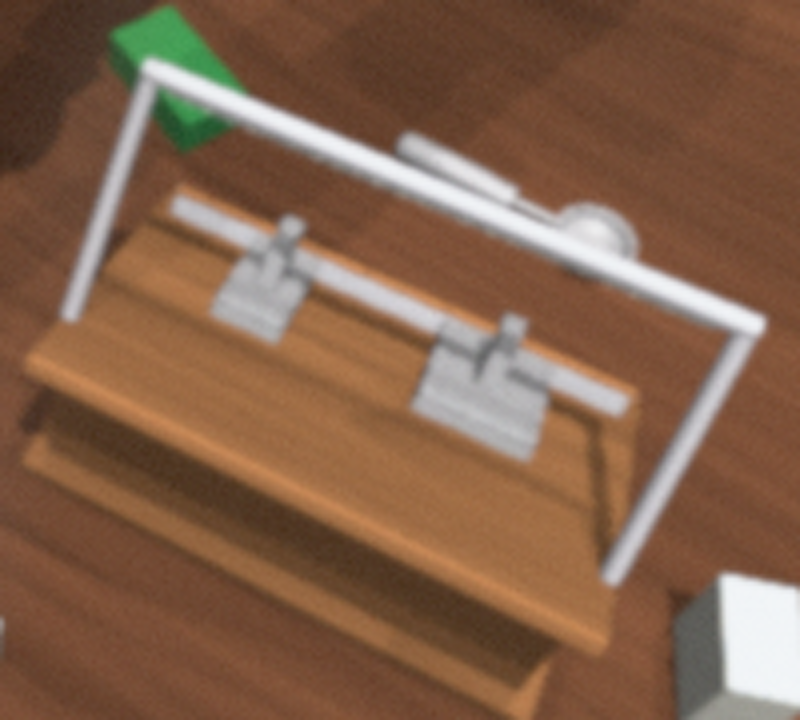

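View pics/d_crop.png

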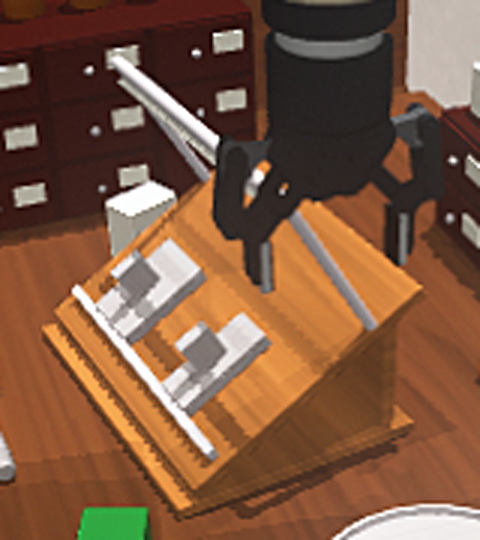

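View pics/p_crop.png

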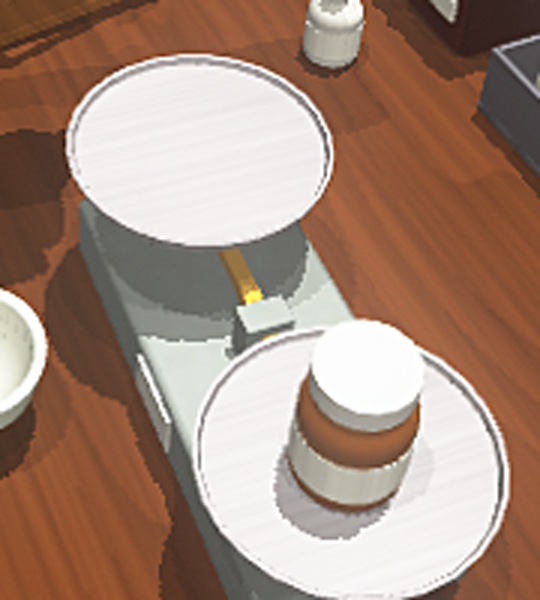

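The bigger (wider) weight is the far one: right in the scene view at about (400,288), left in the side view at about (218,165). Next is a coarse rack pose from triangulated landmarks.

```bash
python3 - <<'E'
from h import *
import pickle
d=pickle.load(open("c0.pkl","rb")); S,D=d["scene"],d["side"]
s=lambda x,y:(280+x/4-.5,190+y/4-.5)
e=lambda x,y:(170+x/3-.5,70+y/3-.5)
P=dict(
 bigrib=(s(513,322),e(135,270)), smallrib=(s(290,225),e(200,345)),
 ledgeL=(s(178,205),e(210,455)), ledgeR=(s(622,402),e(78,290)),
 barend=(s(757,325),e(118,62)), postfootN=(s(70,315),e(370,325)), boardtopN=(s(28,355),e(420,288)),
 smallplateTopL=(s(213,310),e(268,335)),smallplateTopR=(s(278,338),e(243,315)),
 bigTopL=(s(412,405),e(203,270)),bigTopR=(s(530,455),e(165,240)))
R={}
for k,(a,b) in P.items():
    X,r=tri(S,a,D,b); R[k]=X; print(k,X.round(1),round(r,1))
v=R["ledgeR"]-R["ledgeL"]; print("yaw ledge",np.degrees(np.arctan2(-v[0],v[1])),np.linalg.norm(v))
v=R["bigrib"]-R["smallrib"]; print("yaw ribs",np.degrees(np.arctan2(-v[0],v[1])),np.linalg.norm(v))
# pans
from math import *
def blob(c,n):
    pass
E
python3 - <<'E'
from h import *
import pickle
d=pickle.load(open("c0.pkl","rb")); S,D=d["scene"],d["side"]
crop(S,380,260,430,320,10,"s2.png"); crop(D,190,140,250,190,10,"d2.png"); crop(S,125,110,265,230,5,"s3.png")
E
```

```text
bigrib [453.2 291.1 102.3] 11.1
smallrib [472.6 162.7  99.4] 10.2
ledgeL [459.9  91.4  40.9] 0.8
ledgeR [417.5 363.4  45.4] 0.1
barend [480.9 384.  250. ] 1.0
postfootN [600.9 105.8 118.7] 1.0
boardtopN [644.1 108.6 141.3] 0.3
smallplateTopL [535.2 159.3  91.9] 3.3
smallplateTopR [526.7 196.7  90.5] 3.9
bigTopL [516.8 274.6  92.2] 5.4
bigTopR [501.7 337.7  91.2] 8.4
yaw ledge 8.856091525969731 275.3413614745165
yaw ribs 8.583576655986324 129.83040122008845
```

View pics/s2.png

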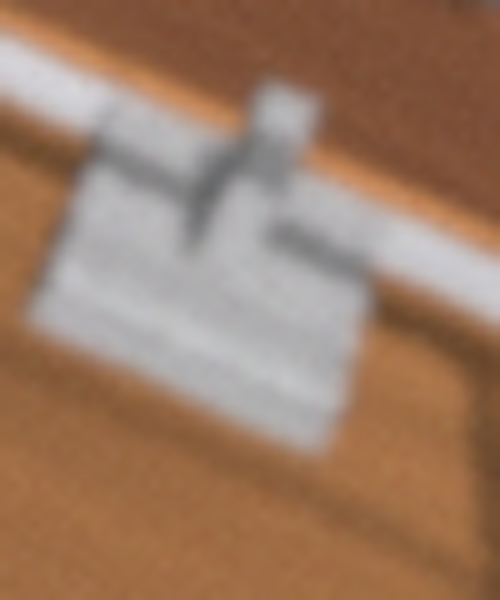

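View pics/d2.png

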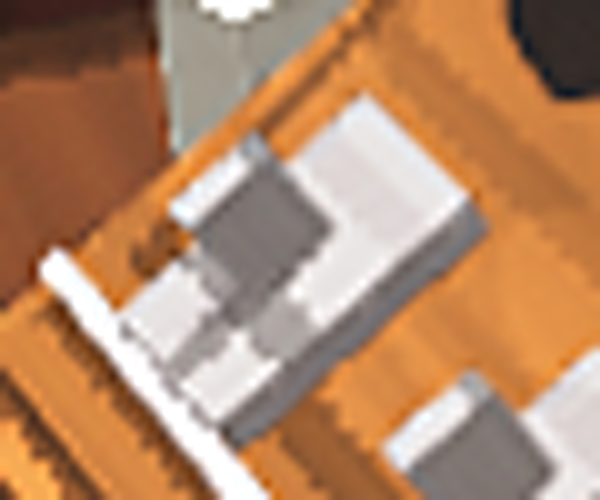

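View pics/s3.png

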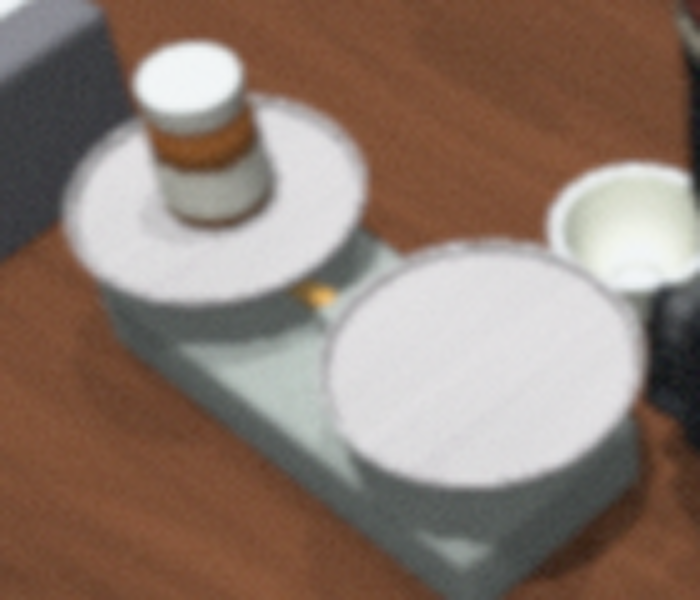

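The coarse points agree with the given geometry: bar end z is 250 against 249.9, and the post foot 119 against 120. They put the rack origin near (501, 239) with yaw near 8.8°. Now the pan.

```bash
python3 - <<'E'
from h import *
import pickle
from scipy.optimize import least_squares
d=pickle.load(open("c0.pkl","rb")); S,D=d["scene"],d["side"]
def pan(c,seed,z,name):
    im=c["color"].astype(int); hsv=cv2.cvtColor(c["color"],cv2.COLOR_RGB2HSV)
    m=((hsv[...,1]<40)&(hsv[...,2]>140)).astype(np.uint8)
    n,l=cv2.connectedComponents(m,connectivity=4); m=(l==l[seed[1],seed[0]]).astype(np.uint8)
    cs,_=cv2.findContours(m,cv2.RETR_EXTERNAL,cv2.CHAIN_APPROX_NONE); k=cv2.convexHull(max(cs,key=cv2.contourArea))
    k=k[:,0,:]
    P=np.array([onz(c,u,v,z)[:2] for u,v in k])
    f=lambda p:np.hypot(P[:,0]-p[0],P[:,1]-p[1])-p[2]
    r=least_squares(f,[*P.mean(0),80],loss="soft_l1"); print(name,r.x.round(1),"res",np.abs(r.fun).mean().round(2),k.min(0),k.max(0))
pan(D,(316,268),127,"side empty"); pan(S,(222,185),127,"scene empty")
pan(D,(345,395),103,"side jar"); pan(S,(190,150),103,"scene jar")
E
```

```text
side empty [ 521.  -189.2   80.5] res 0.26 [272 238] [360 301]
scene empty [ 496.9 -223.3  127.9] res 8.53 [163 142] [266 207]
side jar [ 507.8 -394.    83.5] res 8.39 [294 300] [419 419]
scene jar [ 513.4 -391.4   80.1] res 0.4 [138 129] [197 170]
```

```bash
python3 -m crank '[[-20,0,0,0,0,4],[-25,0,0,0,0,8],[-25,0,0,0,0,8],[-25,10,0,0,0,8],[-20,25,0,0,0,8],[-10,30,0,0,0,8],[0,30,0,0,0,8],[0,30,0,0,0,8],[0,30,0,0,0,8],[0,30,0,0,0,8],[0,30,0,0,0,8],[0,30,-5,0,0,8],[0,25,-10,0,0,6.8],[0,15,-10,0,0,0],[0,3,-10,0,0,0],[0,0,0,0,0,0]]' 0.55
```

```text
clock: 1.85
position: [399.1, 287.3, 216.7]
orientation: [[-0.989, -0.151, -0.003], [-0.151, 0.989, -0.002], [0.003, -0.001, -1.0]]
force: [-0.7, -1.0, -0.5]
grip_width: 46.7
```

```bash
python3 -m crank '[[-1,1,-4,1.15,-7.41,0],[-1,0,-4,1.15,-7.41,0],[0,0,-4,1.15,-7.41,0],[0,0,-4,1.15,-7.41,0],[0,0,0,0,0,0],[0,0,0,0,0,0]]'
python3 - <<'E'
from h import *
import pickle
c=capture("wrist");pickle.dump(c,open("w1.pkl","wb"))
cv2.imwrite("pics/w1.png",c["color"][:,:,::-1]); s=read_state(); print(s["position"],s["orientation"],s["force"],s["q"])
S=capture("scene"); D=capture("side"); pickle.dump(dict(scene=S,side=D),open("c1.pkl","wb"))
cv2.imwrite("pics/sc1.png",S["color"][:,:,::-1]);
E
```

```text
clock: 2.45
position: [397.9, 288.5, 202.8]
orientation: [[-0.857, -0.152, 0.492], [-0.132, 0.988, 0.076], [-0.497, 0.0, -0.868]]
force: [0.4, 0.4, 0.7]
grip_width: 47.0
[399.56013787 289.43752939 203.95311542] [[-0.85657988 -0.15168932  0.49321522]
 [-0.13079539  0.98842736  0.076837  ]
 [-0.49916277  0.00130675 -0.86650725]] [0.22699594 0.47220449 0.55172844] [ 0.6148905  -0.0143434  -0.81775708  0.29094112 -0.22361631  0.40844764]
```

View pics/w1.png

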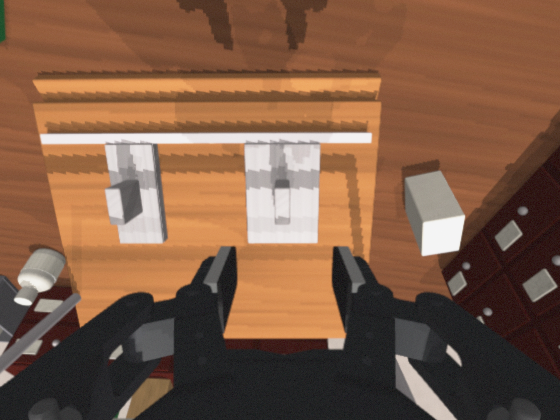

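View pics/sc1.png

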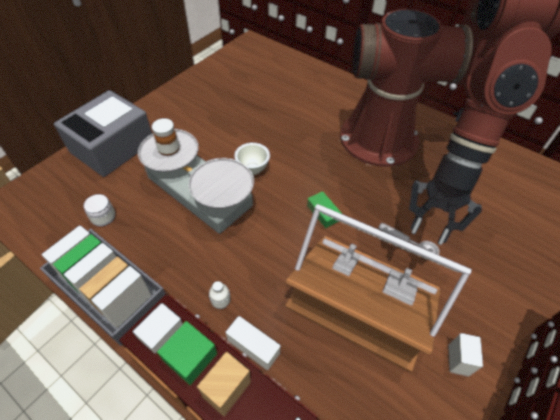

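The wrist view shows the big weight's plate at pixels (246–319, 142–243), with its rib at (282,202), the small weight to its left, and the plate edges parallel to the image. I'll refine the positions from this view.

```bash
python3 - <<'E'
from h import *
import pickle
w=pickle.load(open("w1.pkl","rb")); crop(w,230,120,340,260,5,"w1c.png")
th=np.radians(8.8); o=np.array([501,238.7,75.])
Rz=np.array([[np.cos(th),-np.sin(th),0],[np.sin(th),np.cos(th),0],[0,0,1]])
B=Rz@np.array([[np.cos(np.pi/6),0,-.5],[0,1,0],[.5,0,np.cos(np.pi/6)]])
print(B)
def onb(c,u,v,zb):
    a,d=ray(c,u,v); s=(zb-B[:,2]@(a-o))/(B[:,2]@d); return B.T@(a+s*d-o)
hsv=cv2.cvtColor(w["color"],cv2.COLOR_RGB2HSV)
m=((hsv[...,1]<60)&(hsv[...,2]>80)).astype(np.uint8)
for nm,x0,x1 in (("big",240,326),):
    for u,v,z in ((246,142,13),(319,142,13),(248,243,13),(318.5,243,13),(42,138,10),(371,138,10),(275,181,47),(290,181,47),(275,223,47),(291,223,47),(37,104,0),(379,104,0)):
        print((u,v),onb(w,u,v,z).round(1))
for v in (160,235):
    r=np.where(m[v,235:330])[0]+235; print(v,r.min(),r.max(), onb(w,r.min()-.5,v,13).round(1),onb(w,r.max()+.5,v,13).round(1))
for u in (255,310):
    r=np.where(m[150:260,u])[0]+150; print(u,r.max(),onb(w,u,r.max()+.5,13).round(1))
# all views: predicted pixel of landmarks
d=pickle.load(open("c1.pkl","rb"))
for n,b in (("grip",(-20,65,36)),("ribtop",(-20,65,47)),("barL",(90,-146,150)),("barR",(90,146,150)),("ftL",(90,-146,0)),("ftR",(90,146,0))):
    X=B@np.array(b)+o; print(n,X.round(1),[proj(d[k],X).round(1) for k in d],proj(w,X).round(1))
E
```

```text
[[ 0.85583088 -0.15298584 -0.49411419]
 [ 0.13248962  0.98822838 -0.07649292]
 [ 0.5         0.          0.8660254 ]]
(246, 142) [-64.9  32.6  13. ]
(319, 142) [-64.9  93.7  13. ]
(248, 243) [26.4 31.3 13. ]
(318.5, 243) [26.4 96.  13. ]
(42, 138) [ -68.5 -141.3   10. ]
(371, 138) [-68.  137.9  10. ]
(275, 181) [-38.8  57.6  47. ]
(290, 181) [-38.8  68.9  47. ]
(275, 223) [-5.1 57.3 47. ]
(291, 223) [-5.1 69.9 47. ]
(37, 104) [ -96.4 -147.3    0. ]
(379, 104) [-95.7 145.3   0. ]
160 245 319 [-49.8  30.8  13. ] [-49.8  94.6  13. ]
235 248 317 [18.5 31.1 13. ] [18.5 94.9 13. ]
255 242 [25.9 37.7 13. ]
310 242 [25.9 88.2 13. ]
grip [456.2 297.5  96.2] [array([406.8, 275.2]), array([213.3, 159.1])] [284.8 201. ]
ribtop [450.7 296.7 105.7] [array([408.8, 271.2]), array([211. , 156.5])] [284.8 204.8]
barL [526.2  94.9 249.9] [array([318.6, 206.5]), array([263.3, 136. ])] [-86.4 441.4]
barR [481.6 383.4 249.9] [array([468., 271.]), array([209. ,  90.1])] [430.  445.3]
ftL [600.4 106.3 120. ] [array([297.6, 267.8]), array([292.7, 177.4])] [ 78.  295.5]
ftR [555.7 394.9 120. ] [array([432.7, 333.8]), array([238. , 128.1])] [364.4 295.9]
```

View pics/w1c.png

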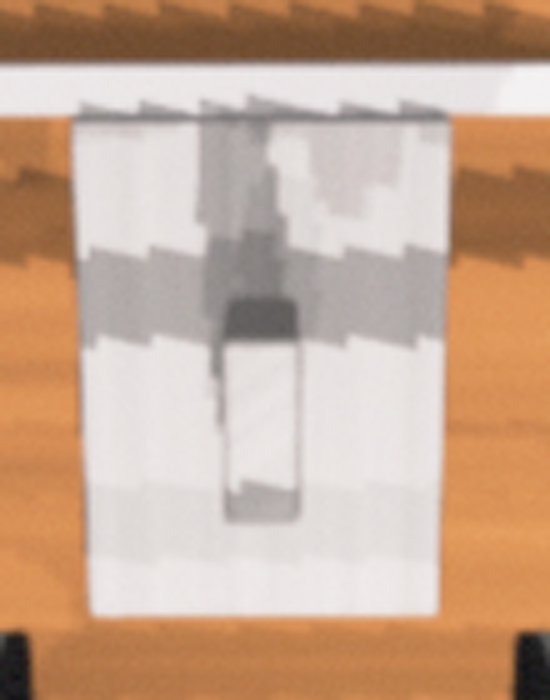

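The plate is 64 mm wide and about 91 mm long as measured, which matches, and its middle lies at board (−19.5, 63.3). I'll approach along the normal.

```bash
python3 -m crank '[[6,-1,-12,0,0,0],[9,1,-17,0,0,0],[10,1.5,-17,0,0,0],[10,1.5,-17,0,0,0],[5,1,-9,0,0,0],[0,0,0,0,0,0],[0,0,0,0,0,0]]'
python3 - <<'E'
from h import *
import pickle
c=capture("wrist");pickle.dump(c,open("w2.pkl","wb"))
cv2.imwrite("pics/w2.png",c["color"][:,:,::-1]); P=[]
s=read_state(); print(s["position"],s["orientation"],s["force"])
E
```

```text
clock: 3.3
position: [438.5, 293.1, 130.6]
orientation: [[-0.856, -0.152, 0.494], [-0.132, 0.988, 0.076], [-0.5, 0.0, -0.866]]
force: [-0.1, 1.1, 0.2]
grip_width: 46.7
[438.42708533 293.25438105 131.00086379] [[-8.55781342e-01 -1.52842368e-01  4.94244378e-01]
 [-1.32100026e-01  9.88250453e-01  7.68805945e-02]
 [-5.00187842e-01  5.03283240e-04 -8.65916780e-01]] [-0.41844877  0.03916548  0.35631689]
```

View pics/w2.png

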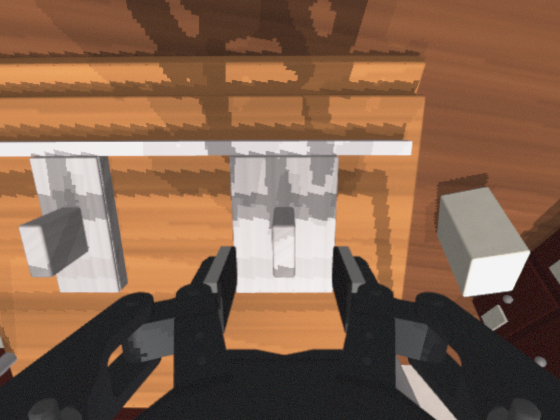

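The rib (column 284.5) is centred between the fingers (236 and 333). I'll go down the rest of the way and close gently.

```bash
python3 -m crank '[[5,0.8,-9,0,0,0],[5,0.8,-9,0,0,0],[4,0.6,-7,0,0,0],[2,0.3,-4,0,0,0],[0,0,0,0,0,0],[0,0,0,0,0,0]]' 0.45 20
python3 - <<'E'
from h import *
s=read_state(); print(s["position"],s["force"],s["ft_torque"],s["grip_width"])
B=np.array([[.8558,-.153,-.4941],[.1325,.9882,-.0765],[.5,0,.866]]); print(B.T@(s["position"]-[501,238.7,75]))
c=capture("wrist"); cv2.imwrite("pics/w3.png",c["color"][:,:,::-1]); D=capture("side"); crop(D,180,80,300,200,5,"d3.png")
E
```

```text
clock: 3.95
position: [453.9, 295.4, 101.1]
orientation: [[-0.856, -0.153, 0.494], [-0.133, 0.988, 0.076], [-0.499, -0.0, -0.866]]
force: [0.5, -0.2, -0.6]
grip_width: 38.2
[453.86158321 295.40701921 101.08804356] [ 0.51988293 -0.23210363 -0.60891396] [-0.04517099  0.52747358  0.01971379] 38.15302472939842
[-19.78335526  63.25005415  41.54525049]
```

View pics/w3.png

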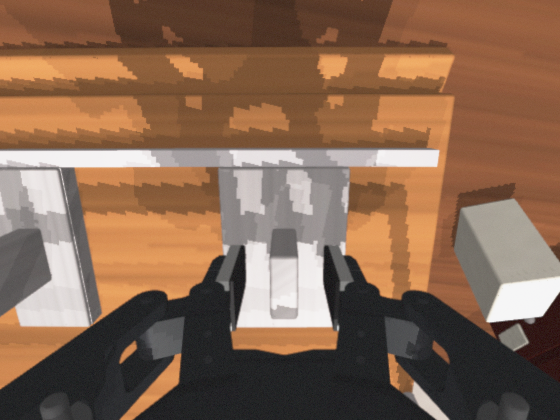

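View pics/d3.png

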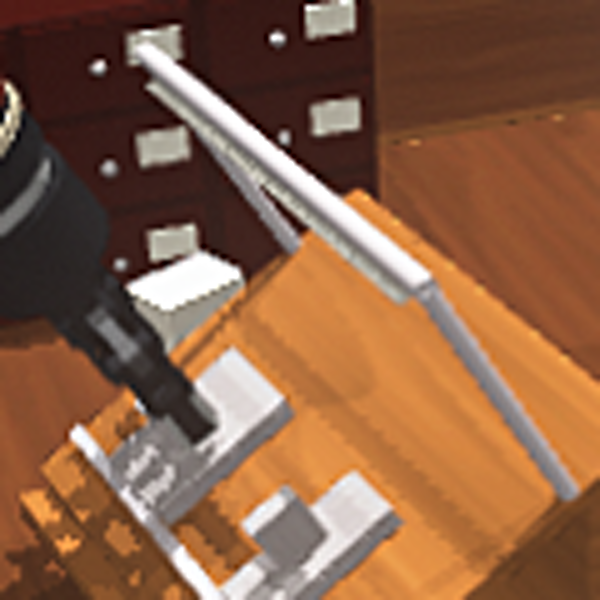

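Centred. Closing at 20 N.

```bash
python3 -m crank '[[0,0,0,0,0,0],[0,0,0,0,0,0],[0,0,0,0,0,0],[0,0,0,0,0,0],[0,0,0,0,0,0],[0,0,0,0,0,0]]' 0 20
python3 - <<'E'
from h import *
s=read_state(); print(s["position"],s["force"],s["ft_torque"],s["grip_width"])
c=capture("wrist"); cv2.imwrite("pics/w4.png",c["color"][:,:,::-1])
E
```

```text
clock: 4.65
position: [454.1, 295.5, 101.6]
orientation: [[-0.856, -0.153, 0.494], [-0.132, 0.988, 0.077], [-0.5, 0.0, -0.866]]
force: [-3.3, -1.5, 6.3]
grip_width: 12.0
[454.07081261 295.49264617 101.60198692] [-3.32443716 -1.45748704  6.31889687] [-0.31208825  0.51282184 -0.06358138] 12.006600848412209
```

View pics/w4.png

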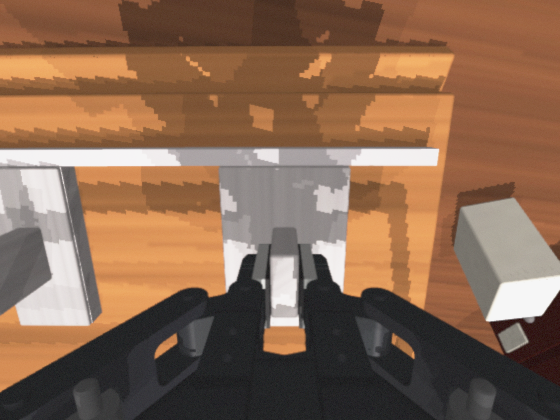

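The rib is gripped at 12.0 mm. There is about 7 N along the normal, so I'll firm the grip, ease 0.8 mm outward and begin the slide.

```bash
python3 -m crank '[[0,0,0,0,0,0],[0,0,0,0,0,0],[-0.4,-0.1,0.7,0,0,0],[0,0,0,0,0,0],[0,0,0,0,0,0]]' 0 60
python3 -m crank '[[0.86,0.13,0.5,0,0,0],[1.71,0.27,1,0,0,0],[1.71,0.27,1,0,0,0],[1.71,0.27,1,0,0,0],[1.71,0.27,1,0,0,0],[0,0,0,0,0,0]]'
cat >> h.py <<'E'
Bm=np.array([[.85583,-.15299,-.49411],[.13249,.98823,-.07649],[.5,0,.86603]]); O=np.array([501,238.7,75.])
def st():
    s=read_state(); print(round(s["clock"],2),"board pos",(Bm.T@(s["position"]-O)).round(2),"F board",(Bm.T@s["force"]).round(1),"tq",s["ft_torque"].round(2),"w",round(s["grip_width"],1))
E
python3 -c "from h import *;st()"
```

```text
clock: 5.2
position: [453.5, 295.4, 101.8]
orientation: [[-0.856, -0.153, 0.494], [-0.133, 0.988, 0.077], [-0.5, 0.0, -0.866]]
force: [0.5, 0.0, -3.1]
grip_width: 11.3
clock: 5.8
position: [461.7, 296.7, 106.8]
orientation: [[-0.856, -0.153, 0.494], [-0.132, 0.988, 0.077], [-0.5, 0.0, -0.866]]
force: [-0.6, -0.2, -3.8]
grip_width: 10.8
5.8 board pos [-10.07  63.37  42.5 ] F board [-2.4 -0.1 -3. ] tq [-0.16  0.94  0.02] w 10.8
```

```bash
python3 -m crank '[[0.86,0.13,0.5,0,0,0],[0.86,0.13,0.5,0,0,0],[0.86,0.13,0.5,0,0,0],[0.86,0.13,0.5,0,0,0],[0.86,0.13,0.5,0,0,0],[0.86,0.13,0.5,0,0,0],[0.86,0.13,0.5,0,0,0],[0,0,0,0,0,0]]' | tail -2
python3 -c "from h import *;st()"
python3 -m crank '[[0.43,0.07,0.25,0,0,0],[0.43,0.06,0.25,0,0,0],[0.43,0.07,0.25,0,0,0],[0.43,0.06,0.25,0,0,0],[0,0,0,0,0,0]]' | tail -2
python3 -c "from h import *;st()"
python3 -m crank '[[0.43,0.07,0.25,0,0,0],[0.43,0.06,0.25,0,0,0],[0,0,0,0,0,0]]' | tail -2
python3 -c "from h import *;st()"
python3 -m crank '[[0.43,0.07,0.25,0,0,0],[0.43,0.06,0.25,0,0,0],[0,0,0,0,0,0]]' | tail -2
python3 -c "from h import *;st()"
```

```text
force: [0.3, 0.1, -3.3]
grip_width: 10.8
6.6 board pos [-3.3  63.31 42.47] F board [-1.4  0.  -3. ] tq [-0.09  0.97  0.02] w 10.8
force: [-0.0, -0.9, -4.5]
grip_width: 11.1
7.1 board pos [-1.42 63.28 42.45] F board [-2.4 -0.9 -3.8] tq [-0.14  0.92  0.01] w 11.1
force: [0.0, 0.2, -4.4]
grip_width: 11.1
7.4 board pos [-0.39 63.28 42.45] F board [-2.1  0.2 -3.8] tq [-0.1   0.97  0.  ] w 11.1
force: [0.2, 0.6, -3.2]
grip_width: 10.8
7.7 board pos [ 0.67 63.28 42.46] F board [-1.3  0.6 -2.9] tq [-0.21  0.98  0.  ] w 10.8
```

```bash
cat > chk.py <<'E'
from h import *
import sys
st(); s=read_state(); F=Bm.T@s["force"]; sys.exit(1 if F[0]<-7 else 0)
E
python3 -m crank '[[0.43,0.07,0.25,0,0,0],[0.43,0.06,0.25,0,0,0],[0,0,0,0,0,0]]' >/dev/null
python3 chk.py && python3 -m crank '[[0.43,0.07,0.25,0,0,0],[0.43,0.06,0.25,0,0,0],[0,0,0,0,0,0]]' >/dev/null &&
python3 chk.py && python3 -m crank '[[0.43,0.07,0.25,0,0,0],[0.43,0.06,0.25,0,0,0],[0,0,0,0,0,0]]' >/dev/null &&
python3 chk.py && python3 -m crank '[[0.43,0.07,0.25,0,0,0],[0.43,0.06,0.25,0,0,0],[0,0,0,0,0,0]]' >/dev/null &&
python3 chk.py && python3 -m crank '[[0.43,0.07,0.25,0,0,0],[0.43,0.06,0.25,0,0,0],[0,0,0,0,0,0]]' >/dev/null &&
python3 chk.py && python3 -m crank '[[0.43,0.07,0.25,0,0,0],[0.43,0.06,0.25,0,0,0],[0,0,0,0,0,0]]' >/dev/null &&
python3 chk.py
```

```text
8.0 board pos [ 1.59 63.27 42.45] F board [-2.7 -0.5 -3.7] tq [-0.18  0.97 -0.01] w 11.0
8.3 board pos [ 2.61 63.3  42.45] F board [-2.7  0.2 -4.3] tq [-0.15  0.95 -0.04] w 10.9
8.6 board pos [ 3.65 63.29 42.46] F board [-2.4  0.8 -3.1] tq [-0.13  0.97  0.06] w 10.7
8.9 board pos [ 4.63 63.29 42.45] F board [-2.6  0.1 -3.2] tq [-0.17  0.96  0.04] w 11.2
9.2 board pos [ 5.61 63.28 42.45] F board [-1.3 -0.8 -4.1] tq [-0.14  0.97  0.01] w 10.9
9.5 board pos [ 6.65 63.27 42.45] F board [-2.8  0.1 -4.2] tq [-0.09  0.94 -0.02] w 10.8
```

```bash

python3 -m crank '[[0.43,0.07,0.25,0,0,0],[0.43,0.06,0.25,0,0,0],[0,0,0,0,0,0]]' >/dev/null
python3 chk.py && python3 -m crank '[[0.43,0.07,0.25,0,0,0],[0.43,0.06,0.25,0,0,0],[0,0,0,0,0,0]]' >/dev/null &&
python3 chk.py && python3 -m crank '[[0.43,0.07,0.25,0,0,0],[0.43,0.06,0.25,0,0,0],[0,0,0,0,0,0]]' >/dev/null &&
python3 chk.py && python3 -m crank '[[0.43,0.07,0.25,0,0,0],[0.43,0.06,0.25,0,0,0],[0,0,0,0,0,0]]' >/dev/null &&
python3 chk.py && python3 -m crank '[[0.43,0.07,0.25,0,0,0],[0.43,0.06,0.25,0,0,0],[0,0,0,0,0,0]]' >/dev/null &&
python3 chk.py && python3 -m crank '[[0.43,0.07,0.25,0,0,0],[0.43,0.06,0.25,0,0,0],[0,0,0,0,0,0]]' >/dev/null &&
python3 chk.py && python3 -m crank '[[0.43,0.07,0.25,0,0,0],[0.43,0.06,0.25,0,0,0],[0,0,0,0,0,0]]' >/dev/null &&
python3 chk.py
```

```text
9.8 board pos [ 7.61 63.28 42.44] F board [-1.9 -0.7 -3.8] tq [-0.19  0.91  0.  ] w 11.3
10.1 board pos [ 8.63 63.28 42.43] F board [-2.4 -0.3 -3.8] tq [-0.13  0.96 -0.05] w 11.2
10.4 board pos [ 9.65 63.26 42.44] F board [-1.3 -0.  -3. ] tq [-0.21  0.92  0.05] w 10.9
10.7 board pos [10.68 63.27 42.44] F board [-1.2  0.6 -3.8] tq [-0.13  0.91  0.  ] w 11.1
11.0 board pos [11.65 63.25 42.44] F board [-1.7  0.  -3.6] tq [-0.11  0.92  0.03] w 10.9
11.3 board pos [12.63 63.25 42.44] F board [-2.   0.2 -3.2] tq [-0.13  0.96  0.02] w 11.1
11.6 board pos [13.64 63.23 42.43] F board [-1.7  0.7 -4. ] tq [-0.14  1.    0.04] w 11.1
```

```bash

python3 -m crank '[[0.43,0.07,0.25,0,0,0],[0.43,0.06,0.25,0,0,0],[0,0,0,0,0,0]]' >/dev/null
python3 chk.py && python3 -m crank '[[0.43,0.07,0.25,0,0,0],[0.43,0.06,0.25,0,0,0],[0,0,0,0,0,0]]' >/dev/null &&
python3 chk.py && python3 -m crank '[[0.43,0.07,0.25,0,0,0],[0.43,0.06,0.25,0,0,0],[0,0,0,0,0,0]]' >/dev/null &&
python3 chk.py
python3 - <<'E'
from h import *
D=capture("side"); crop(D,180,80,300,200,5,"d5.png")
c=capture("wrist"); cv2.imwrite("pics/w5.png",c["color"][:,:,::-1])
E
```

```text
11.9 board pos [14.3  63.18 42.39] F board [-2.7  0.  -4.2] tq [-0.13  1.15 -0.02] w 10.8
12.2 board pos [14.63 63.16 42.3 ] F board [-5.7  0.9 -3.3] tq [-0.13  1.8   0.03] w 11.1
12.5 board pos [14.8  63.09 42.25] F board [-9.1  1.2 -2.2] tq [-0.11  2.43  0.17] w 10.6
```

View pics/d5.png

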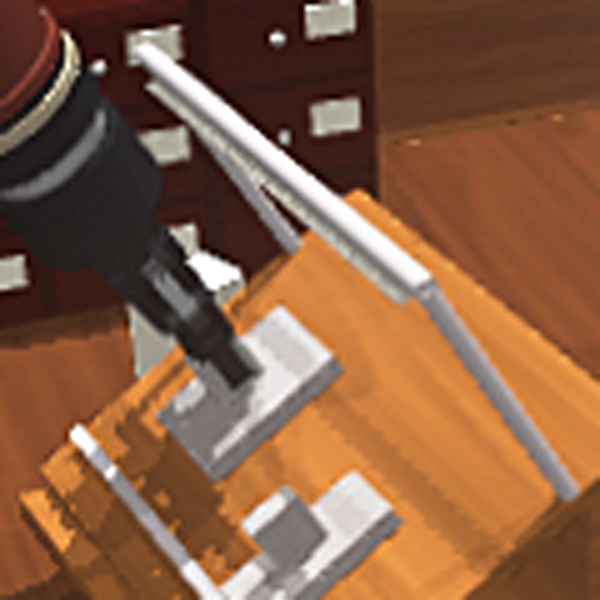

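View pics/w5.png

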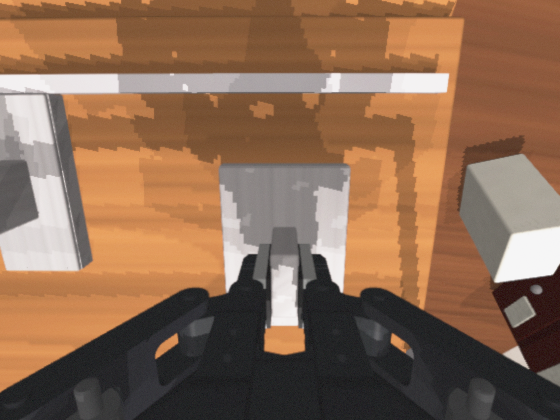

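The stop is reached at about 34 mm of slide: the force rises to about 9 N and motion stalls. I'll ease back about 1 mm short of it, inside the 5 mm window, and lift square to the face.

```bash

python3 -m crank '[[-1.29,-0.2,-0.75,0,0,0],[-1.29,-0.2,-0.75,0,0,0],[0,0,0,0,0,0],[0,0,0,0,0,0]]' >/dev/null; python3 -c "from h import *;st()"
python3 -m crank '[[-0.49,-0.08,0.87,0,0,0],[-0.49,-0.08,0.87,0,0,0],[0,0,0,0,0,0],[0,0,0,0,0,0]]' >/dev/null; python3 -c "from h import *;st()"
```

```text
13.0 board pos [14.27 63.28 42.55] F board [-2.7 -0.4 -3.7] tq [-0.21  1.1   0.  ] w 11.3
13.4 board pos [13.77 63.26 44.52] F board [-2.8 -0.9 -3.2] tq [-0.19  1.03  0.04] w 11.0
```

```bash

python3 -m crank '[[-0.74,-0.12,1.3,0,0,0],[-0.74,-0.12,1.3,0,0,0],[0,0,0,0,0,0]]' >/dev/null; python3 -c "from h import *;st()"
python3 -m crank '[[-0.99,-0.15,1.73,0,0,0],[-1.5,-0.23,2.6,0,0,0],[-2.5,-0.4,4.3,0,0,0],[-2.5,-0.4,4.3,0,0,0],[0,0,0,0,0,0],[0,0,0,0,0,0]]' ; python3 - <<'E'
from h import *
import pickle
st()
D=capture("side"); crop(D,180,80,300,200,5,"d6.png"); S=capture("scene"); pickle.dump(S,open("s6.pkl","wb")); crop(S,280,130,480,310,4,"s6.png")
E
```

```text
13.7 board pos [13.65 63.26 47.63] F board [-2.2  0.1 -4.1] tq [-0.19  0.95  0.03] w 11.0
clock: 14.3
position: [472.1, 298.3, 136.1]
orientation: [[-0.856, -0.153, 0.495], [-0.132, 0.988, 0.077], [-0.5, 0.0, -0.866]]
force: [0.4, 0.3, -4.0]
grip_width: 11.1
14.3 board pos [13.71 63.28 62.68] F board [-1.6  0.3 -3.7] tq [-0.12  1.01 -0.01] w 11.1
```

View pics/d6.png

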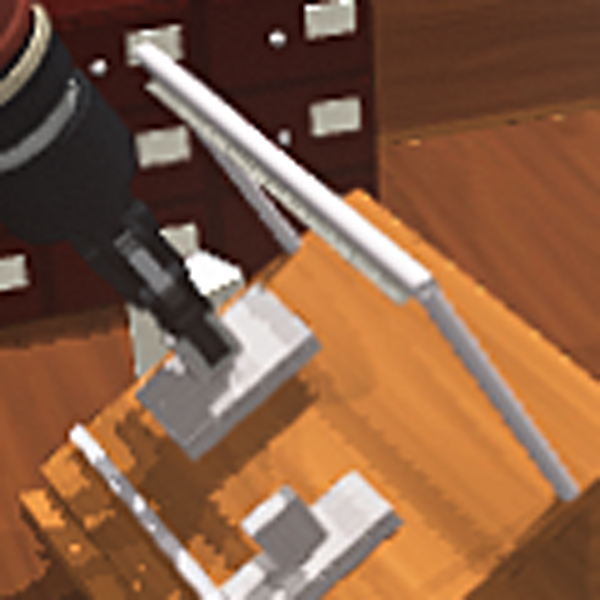

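View pics/s6.png

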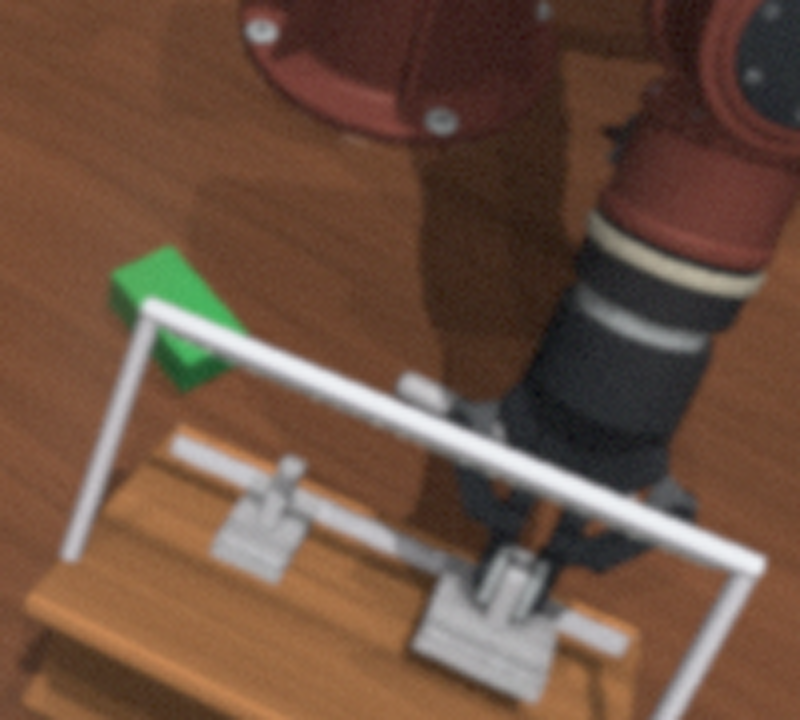

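Lifted free: 20 mm clear, with only the weight's own load (about 4 N). The side view shows the plate hanging clear of the board. I'll back out from under the bar.

```bash

python3 -m crank '[[-8,-1,5,0,0,0],[-15,-2,6,0,0,0],[-20,-2,6,0,0,0],[-20,-3,6,0,0,0],[-15,-2,6,0,0,0],[-8,0,5,0,0,0],[0,0,5,-0.6,3.71,0],[0,0,8,-1.15,7.41,0],[0,0,8,-1.15,7.41,0],[0,0,8,-1.15,7.41,0],[0,0,5,-0.6,3.71,0],[0,0,0,0,0,0],[0,0,0,0,0,0]]'
python3 - <<'E'
from h import *
import pickle
from scipy.optimize import least_squares
S=pickle.load(open("s6.pkl","rb")); D=pickle.load(open("c1.pkl","rb"))["side"]
def fit(c,px,z):
    P=np.array([onz(c,u,v,z)[:2] for u,v in px]); f=lambda p:np.hypot(P[:,0]-p[0],P[:,1]-p[1])-p[2]
    r=least_squares(f,[*P.mean(0),80]); print(r.x.round(1),r.fun.round(1))
fit(S,[(125+x/5-.5,110+y/5-.5) for x,y in ((326,372),(490,489),(645,360),(480,240),(360,445),(605,450),(575,275),(380,275))],127)
crop(S,150,110,270,230,6,"s6p.png")
print(read_state()["q"].round(3),read_state()["orientation"].round(4))
E
```

```text
clock: 15.7
position: [386.2, 288.1, 203.3]
orientation: [[-0.988, -0.153, 0.001], [-0.153, 0.988, -0.001], [-0.001, -0.001, -1.0]]
force: [0.4, -0.3, -3.5]
grip_width: 10.6
[ 525.5 -180.8   79.4] [-1.8  0.4 -0.   4.6 -2.7  3.7 -7.   2.7]
[ 0.49   0.245 -0.353  0.972 -0.002  0.336] [[-0.9882 -0.1529  0.0014]
 [-0.1529  0.9882 -0.001 ]
 [-0.0012 -0.0012 -1.    ]]
```

View pics/s6p.png

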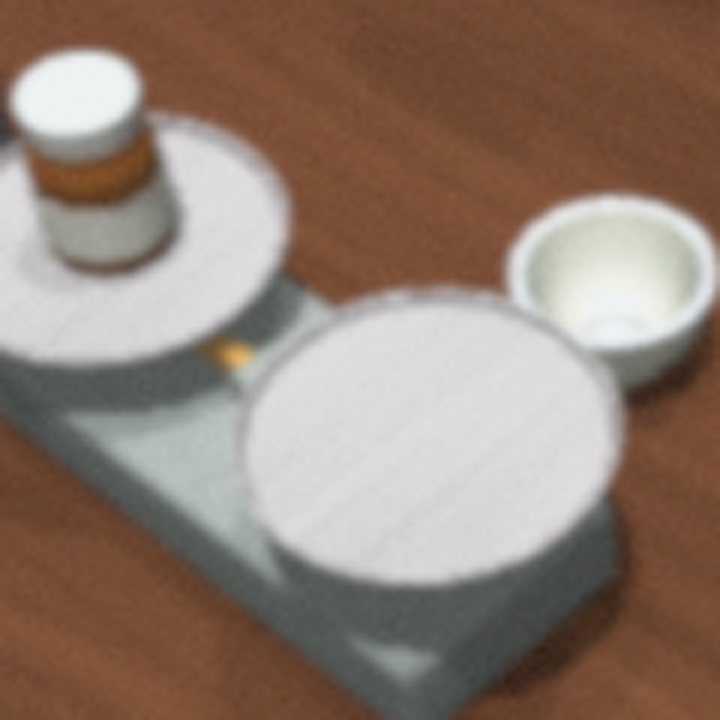

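```bash

python3 - <<'E'
from h import *
import pickle
from scipy.optimize import least_squares
S=pickle.load(open("s6.pkl","rb"))
px=[(150+x/6-.5,110+y/6-.5) for x,y in ((243,440),(625,425),(420,585),(440,287),(290,545),(560,550),(300,345),(570,335))]
P=np.array([onz(S,u,v,127)[:2] for u,v in px]); f=lambda p:np.hypot(P[:,0]-p[0],P[:,1]-p[1])-p[2]
r=least_squares(f,[*P.mean(0),80]); print(r.x.round(1),r.fun.round(1))
E
python3 -m crank '[[0,-12,5,0,0,0],[0,-25,5,0,0,0],[0,-35,5,0,0,0],[0,-40,0,0,0,0],[0,-40,0,0,0,0],[0,-40,0,0,0,0],[0,-40,0,0,0,0],[5,-40,0,0,0,0],[15,-40,0,0,0,0],[22,-40,0,0,0,0],[25,-40,0,0,0,0],[25,-35,0,0,0,0],[22,-25,0,0,0,0],[15,-15,0,0,0,0],[7,-9,0,0,0,0],[0,0,0,0,0,0],[0,0,0,0,0,0]]'
python3 - <<'E'
from h import *
import pickle
S=capture("scene");D=capture("side");W=capture("wrist"); pickle.dump(dict(S=S,D=D,W=W),open("c7.pkl","wb"))
cv2.imwrite("pics/w7.png",W["color"][:,:,::-1]); crop(D,230,140,420,340,3,"d7.png")
E
```

```text
[ 524.  -180.    79.6] [-0.9 -1.3 -0.4  4.1  0.2  2.2 -1.4 -2.6]
clock: 17.4
position: [520.9, -187.0, 218.8]
orientation: [[-0.988, -0.154, -0.001], [-0.154, 0.988, -0.001], [0.001, -0.0, -1.0]]
force: [-0.3, -0.3, -5.0]
grip_width: 10.7
```

View pics/w7.png

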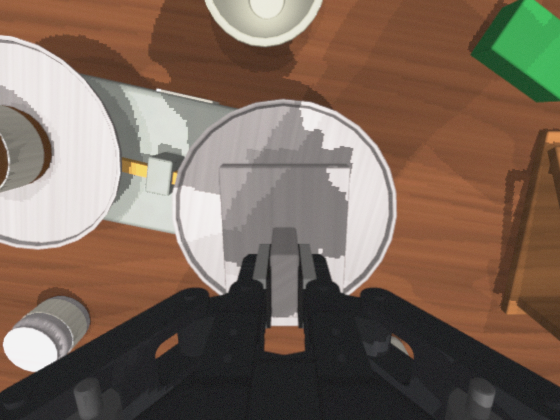

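View pics/d7.png

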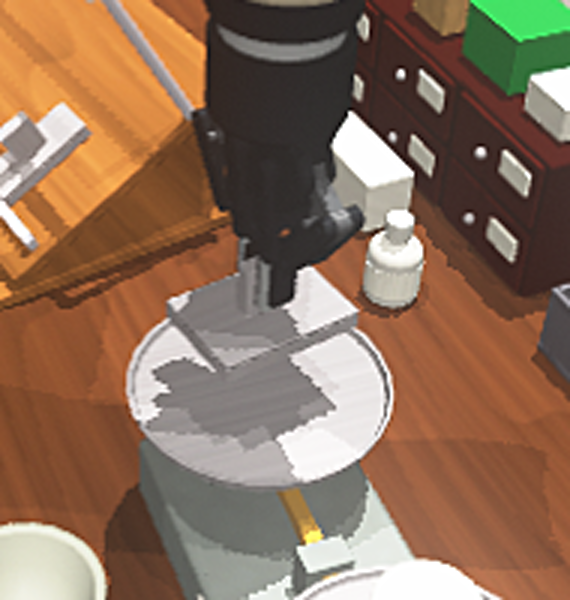

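The wrist view shows the held weight over the pan, whose rim runs from columns 176 to 395 with its top at row 101. I'll check the pan centre from this view too, and whether the plate is flat in the grip.

```bash

python3 - <<'E'
from h import *
import pickle
from scipy.optimize import least_squares
c=pickle.load(open("c7.pkl","rb")); W=c["W"]
px=[(175.5,200),(395.5,203),(285,101),(207,133),(365,133),(388,250)]
P=np.array([onz(W,u,v,127)[:2] for u,v in px]); f=lambda p:np.hypot(P[:,0]-p[0],P[:,1]-p[1])-p[2]
r=least_squares(f,[*P.mean(0),80]); print(r.x.round(1),r.fun.round(1))
D=c["D"]
# plate corners in side view: top-face
p0=[(230+x/3-.5,140+y/3-.5) for x,y in ((168,300),(228,362),(357,312))]
p1=[(230+x/3-.5,140+y/3-.5) for x,y in ((300,268),)]
for u,v in p0+p1: print((u,v),onz(D,u,v,219-42.5+13).round(1))
# wrist view plate lower edge corners (end towards robot)
for u,v in ((221,164),(351,164)): print(onz(W,u,v,219-42.5+13).round(1))
E
```

```text
[ 522.9 -185.9   79.5] [-0.2 -0.8  0.3 -0.   0.   0.6]
(285.5, 239.5) [ 471.3 -163.6  189.5]
(305.5, 260.1666666666667) [ 482.4 -223.2  189.5]
(348.5, 243.5) [ 567.5 -213.6  189.5]
(329.5, 228.83333333333331) [ 554.7 -166.4  189.5]
[ 479.9 -224.8  189.5]
[ 470.2 -162.5  189.5]
```

All three views agree on the pan centre, about (522, −187), and the plate hangs level. I'll descend quickly to about 8 mm above contact, then slowly.

```bash

python3 -m crank '[[0.5,0,-5,0,0,0],[0.5,0,-10,0,0,0],[0,0,-12,0,0,0],[0,0,-10,0,0,0],[0,0,-5,0,0,0],[0,0,-2,0,0,0],[0,0,-1,0,0,0],[0,0,0,0,0,0],[0,0,0,0,0,0]]'
python3 -m crank '[[0,0,-1,0,0,0],[0,0,-1,0,0,0],[0,0,-1,0,0,0],[0,0,-1,0,0,0],[0,0,0,0,0,0]]' | grep -E "pos|force"
python3 -m crank '[[0,0,-0.5,0,0,0],[0,0,-0.5,0,0,0],[0,0,-0.5,0,0,0],[0,0,-0.5,0,0,0],[0,0,0,0,0,0]]' | grep -E "pos|force"
python3 -m crank '[[0,0,-0.5,0,0,0],[0,0,-0.5,0,0,0],[0,0,0,0,0,0]]' | grep -E "pos|force"
```

```text
clock: 18.45
position: [523.2, -188.0, 174.1]
orientation: [[-0.988, -0.153, 0.0], [-0.153, 0.988, -0.001], [-0.0, -0.001, -1.0]]
force: [-0.3, -0.4, -4.4]
grip_width: 10.8
position: [522.9, -187.8, 169.6]
force: [0.3, -0.1, -4.0]
position: [523.0, -187.9, 167.7]
force: [0.5, 0.8, -2.9]
position: [522.9, -187.8, 166.7]
force: [-0.6, 0.5, -3.4]
```

```bash

for i in 1; do
python3 -m crank '[[0,0,-0.5,0,0,0],[0,0,-0.5,0,0,0],[0,0,0,0,0,0]]' | grep -E "pos|force"
python3 -m crank '[[0,0,-0.5,0,0,0],[0,0,-0.5,0,0,0],[0,0,0,0,0,0]]' | grep -E "pos|force"
python3 -m crank '[[0,0,-0.5,0,0,0],[0,0,-0.5,0,0,0],[0,0,0,0,0,0]]' | grep -E "pos|force"; done
python3 - <<'E'
from h import *
D=capture("side"); crop(D,250,200,430,400,3,"d8.png")
E
```

```text
position: [522.9, -187.8, 165.7]
force: [-0.4, 0.5, -3.0]
position: [522.9, -187.8, 164.7]
force: [1.3, 0.4, -4.1]
position: [523.0, -187.9, 163.8]
force: [-0.3, 0.5, -3.7]
```

View pics/d8.png

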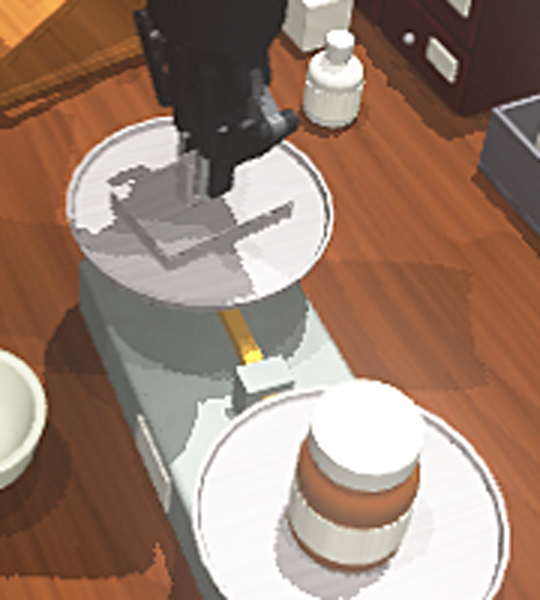

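The weight is just above the pan and the pan is still at its upper stop. Continuing slowly.

```bash

python3 -m crank '[[0,0,-0.4,0,0,0],[0,0,-0.4,0,0,0],[0,0,0,0,0,0]]' | grep -E "pos|force"
python3 -m crank '[[0,0,-0.4,0,0,0],[0,0,-0.4,0,0,0],[0,0,0,0,0,0]]' | grep -E "pos|force"
python3 -m crank '[[0,0,-0.4,0,0,0],[0,0,-0.4,0,0,0],[0,0,0,0,0,0]]' | grep -E "pos|force"
python3 -m crank '[[0,0,-0.4,0,0,0],[0,0,-0.4,0,0,0],[0,0,0,0,0,0]]' | grep -E "pos|force"
python3 -c "
from h import *
import pickle
D=capture('side'); crop(D,250,200,430,400,3,'d9.png')
"
```

```text
position: [523.0, -187.9, 163.1]
force: [-1.1, -0.2, -0.3]
position: [523.0, -187.9, 162.2]
force: [-1.2, -0.4, -0.7]
position: [523.0, -187.9, 161.4]
force: [-0.7, -0.4, -1.8]
position: [523.0, -187.9, 160.5]
force: [-0.7, -0.2, -0.4]
```

View pics/d9.png

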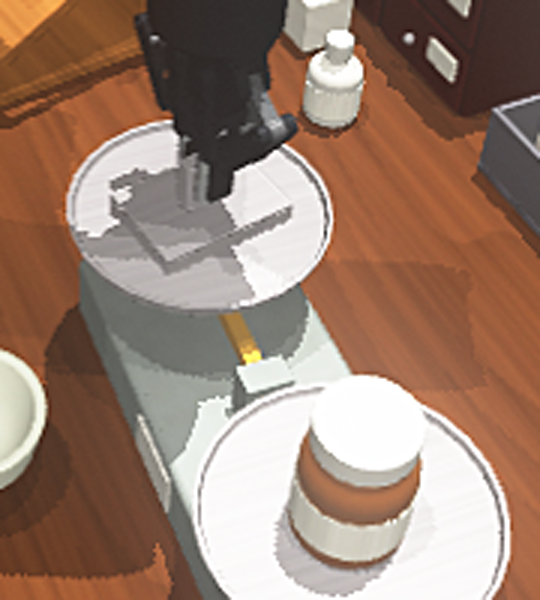

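Contact came at TCP z of about 163.3. The pan now bears the weight (about 3 N taken up) and is moving down as the jar rises. I'll follow it to level, about 12 mm below contact.

```bash

python3 -m crank '[[0,0,-0.5,0,0,0],[0,0,-0.5,0,0,0],[0,0,-0.5,0,0,0],[0,0,-0.5,0,0,0],[0,0,-0.5,0,0,0],[0,0,-0.5,0,0,0],[0,0,-0.5,0,0,0],[0,0,-0.5,0,0,0],[0,0,-0.5,0,0,0],[0,0,-0.5,0,0,0],[0,0,0,0,0,0]]' | grep -E "pos|force"
python3 -m crank '[[0,0,-0.5,0,0,0],[0,0,-0.5,0,0,0],[0,0,-0.5,0,0,0],[0,0,-0.5,0,0,0],[0,0,-0.5,0,0,0],[0,0,-0.5,0,0,0],[0,0,-0.5,0,0,0],[0,0,-0.3,0,0,0],[0,0,0,0,0,0],[0,0,0,0,0,0]]' 
python3 -c "
from h import *
import pickle
st()
D=capture('side'); crop(D,250,200,430,400,3,'d10.png');S=capture('scene'); pickle.dump(dict(S=S,D=D),open('c10.pkl','wb')); crop(S,130,100,270,230,5,'s10.png')
"
```

```text
position: [523.0, -187.9, 155.5]
force: [-1.6, -1.6, -0.1]
clock: 24.05
position: [523.0, -187.9, 151.8]
orientation: [[-0.988, -0.153, -0.0], [-0.153, 0.988, -0.001], [0.0, -0.001, -1.0]]
force: [-0.9, -2.0, -0.7]
grip_width: 10.9
24.05 board pos [   0.72 -424.93   88.27] F board [-1.4 -1.8 -0. ] tq [-0.28  0.11 -0.01] w 10.9
```

View pics/d10.png

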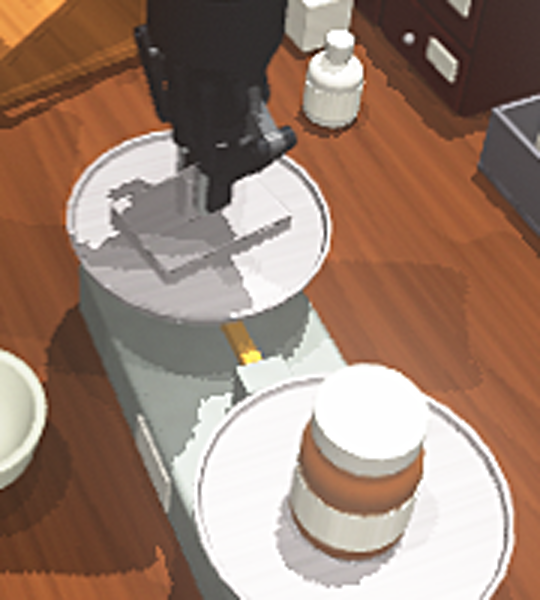

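View pics/s10.png

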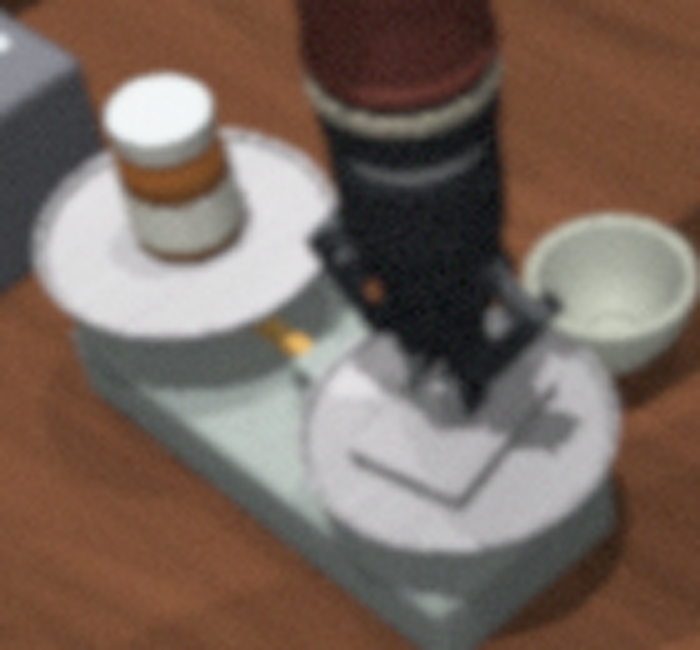

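The pans look level and the weight sits flat. Releasing.

```bash

python3 -m crank '[[0,0,0,0,0,0],[0,0,0,0,0,0],[0,0,0,0,0,0],[0,0,0,0,0,0],[0,0,0,0,0,0],[0,0,0,0,0,0]]' 0.45 20
python3 -c "
from h import *
D=capture('side'); crop(D,250,200,430,400,3,'d11.png');W=capture('wrist'); cv2.imwrite('pics/w11.png',W['color'][:,:,::-1])
"
```

```text
clock: 24.75
position: [523.0, -187.8, 151.8]
orientation: [[-0.988, -0.153, -0.0], [-0.153, 0.988, -0.001], [0.0, -0.001, -1.0]]
force: [0.4, 0.9, -0.0]
grip_width: 38.4
```

View pics/d11.png

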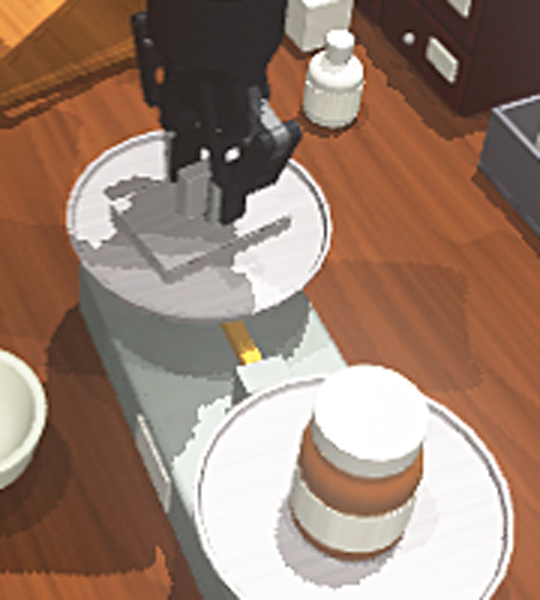

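View pics/w11.png

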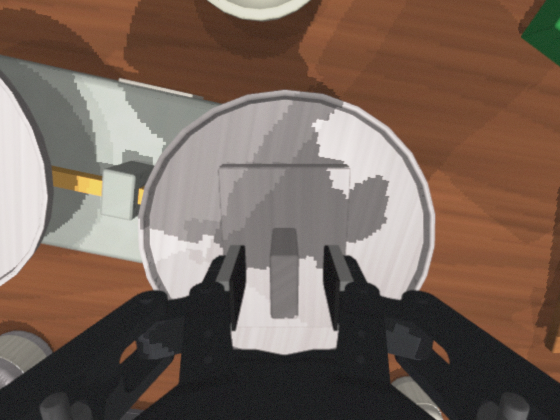

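The weight is released and unmoved, and the force is back to about 0. I'll retreat straight up, then let it settle and check.

```bash

python3 -m crank '[[0,0,3,0,0,0],[0,0,6,0,0,0],[0,0,12,0,0,0],[0,0,20,0,0,0],[0,0,30,0,0,0],[0,0,35,0,0,0],[0,15,30,0,0,0],[0,30,20,0,0,0],[-10,40,0,0,0,0],[-15,45,0,0,0,0],[-15,45,0,0,0,0],[-10,30,0,0,0,0],[0,0,0,0,0,0],[0,0,0,0,0,0],[0,0,0,0,0,0],[0,0,0,0,0,0],[0,0,0,0,0,0]]'
python3 - <<'E'
from h import *
from scipy.optimize import least_squares
import pickle
D=capture('side');S=capture('scene'); pickle.dump(dict(S=S,D=D),open('c12.pkl','wb'))
cv2.imwrite('pics/sc12.png',S['color'][:,:,::-1]); cv2.imwrite('pics/d12.png',D['color'][:,:,::-1]); crop(D,250,200,430,400,3,'d12c.png')
E
```

```text
clock: 26.55
position: [473.2, 16.3, 307.7]
orientation: [[-0.988, -0.152, -0.0], [-0.152, 0.988, -0.001], [0.0, -0.001, -1.0]]
force: [-0.1, 0.2, 0.9]
grip_width: 38.4
```

View pics/sc12.png

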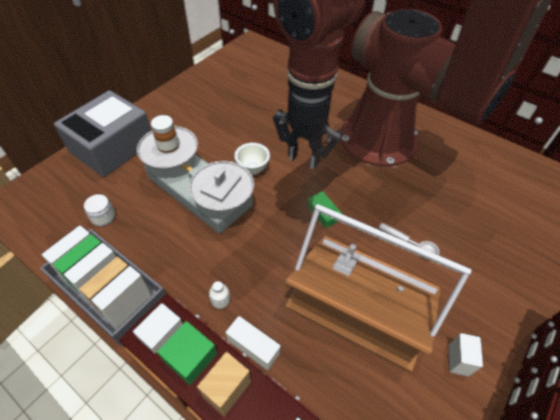

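View pics/d12.png

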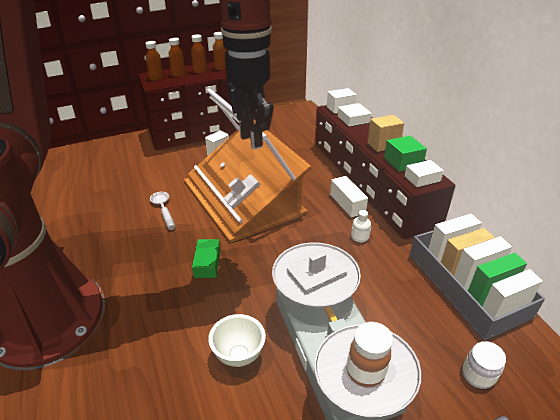

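View pics/d12c.png

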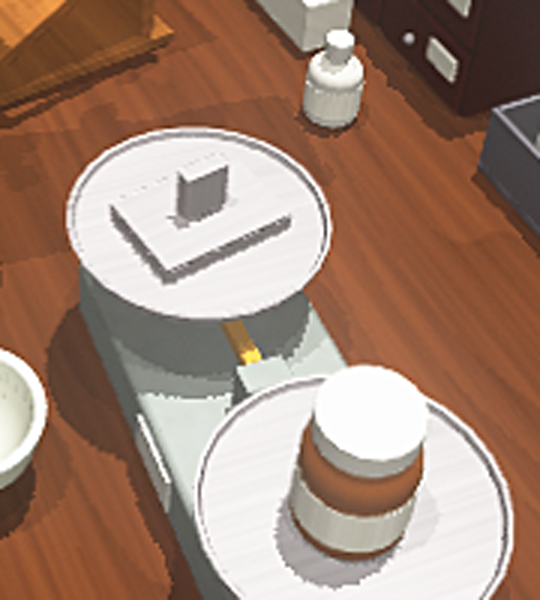

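The weight lies flat and well inside the rim, the small weight is still on the rack and the jar is on its pan. I'll let about 1 s pass and quantify the pan height.

```bash

python3 -m crank '[[0,0,0,0,0,0],[0,0,0,0,0,0],[0,0,0,0,0,0],[0,0,0,0,0,0],[0,0,0,0,0,0],[0,0,0,0,0,0],[0,0,0,0,0,0],[0,0,0,0,0,0],[0,0,0,0,0,0],[0,0,0,0,0,0]]' | head -1
python3 - <<'E'
from h import *
from scipy.optimize import least_squares, brentq
import pickle
c0=pickle.load(open("c0.pkl","rb"))["side"]; c12=pickle.load(open("c12.pkl","rb"))["D"]; c13=capture("side")
def hull(c,seed):
    hsv=cv2.cvtColor(c["color"],cv2.COLOR_RGB2HSV); m=((hsv[...,1]<40)&(hsv[...,2]>140)).astype(np.uint8)
    n,l=cv2.connectedComponents(m,connectivity=4); m=(l==l[seed[1],seed[0]]).astype(np.uint8)
    cs,_=cv2.findContours(m,cv2.RETR_EXTERNAL,cv2.CHAIN_APPROX_NONE); return cv2.convexHull(max(cs,key=cv2.contourArea))[:,0,:]
def fit(c,k,z):
    P=np.array([onz(c,u,v,z)[:2] for u,v in k]); f=lambda p:np.hypot(P[:,0]-p[0],P[:,1]-p[1])-p[2]
    r=least_squares(f,[*P.mean(0),80],loss="soft_l1"); return r.x,np.abs(r.fun).mean()
k0=hull(c0,(316,268)); x0,_=fit(c0,k0,127); print("start",x0.round(1))
v=np.array(c0["R"]).T[:,2]
a=c0["R"][2][:2]/np.linalg.norm(c0["R"][2][:2])
for n,c in (("after",c12),("+1s",c13)):
    k=hull(c,(290,265)); g=lambda z:(fit(c,k,z)[0][:2]-x0[:2])@a
    z=brentq(g,90,140); x,r=fit(c,k,z); print(n,"rim z",round(z,1),"-> pan over level",round(z-115,1),x.round(1),round(r,2),k.min(0),k.max(0))
print(np.abs(c13["color"].astype(int)-c12["color"].astype(int))[220:420,200:440].max())
E
```

```text
clock: 27.65
start [ 521.  -189.2   80.5]
after rim z 115.5 -> pan over level 0.5 [ 521.2 -189.3   80.6] 0.3 [272 243] [360 306]
+1s rim z 115.5 -> pan over level 0.5 [ 521.2 -189.3   80.6] 0.3 [272 243] [360 306]
105
```

```bash
python3 -c "
from h import *
st(); env.job_done()"
```

```text
27.7 board pos [  63.07 -214.65  232.37] F board [-0.2 -0.  -0.5] tq [-0.02 -0.01 -0.01] w 38.2
the job is handed in; nothing more can be done
```

The bigger weight is now on the empty pan with the beam level, and I handed the job in at about 27.7 s of the 48 s allowed.

- **Off the rack:** I came in square to the slope and gripped the rib. The weight slid up about 34 mm until it met the stop, with a peak of about 9 N against the 40 N limit. I eased back about 0.5–1 mm and lifted it off square to the face, with only its own 4 N or so showing.
- **Onto the pan:** It touched near the pan's centre, and I followed the pan down about 12 mm before letting go and backing away.
- **Level check:** Measured from the side camera, the pan was 0.5 mm above level right after the release. It was the same 1 s later, within the roughly 2 mm calibration error.
- **Rest of the counter:** The pictures show the weight flat inside the rim, the jar on its pan, the smaller weight on the rack, and the light bar and other items where they were. Nothing was touching the robot at hand-in.

**Readings that disagreed:**
- The scene camera put the pan centre about 9 mm from the side camera's fit. The wrist camera fell between the two, and I used about (522, −187).
- Closing the gripper briefly pressed on the weight with about 7 N, which I relieved before sliding.
- Comparing the last two side pictures showed a large difference in at least one pixel around the balance. I did not trace it, but the pan outline was identical in both.

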